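Fit a roller track in a flow-rack tray and press its snap cap home

ROBOT

A 6-joint arm with a two-finger parallel gripper is mounted at the origin on the work surface. World frame = base frame: x ahead of the robot, y to its left, z up, the work surface at z = 0. Lengths are in mm, angles in rad, forces in N, time in s.
With the tool pointing down it reaches from about 400 to 925 mm from the base axis. Payload 12.5 kg.
Tool frame: the origin (TCP) lies between the finger pads; the fingertips stand 14 mm ahead of it and the grasp point (between the pads) lies 5 mm behind it; x points along the fingers, y is the direction in which the jaws open and shut, and the axes are right-handed (so a half turn about x gives the same grasp; the last joint's range is limited). The gripper opens to 95 mm and grips with 3 to 60 N. Pads are 20 mm wide; open, the fingers measure 119 mm over their backs; the gripper's body (75 mm by 180 mm) begins 59 mm behind the grasp point.
Start: joints at [1.133, 0.491, 1.559, -0, 1.092, -0.106], TCP at [203.574, 590.934, 228.661] pointing down, gripper open.
Joint ranges: [-3.1, 3.1], [-0.84, 2.19], [0.05, 2.79], [-1.13, 4.28], [0.06, 2.93], [-2.69, 2.69]. Speed limits (rad/s): [2.22, 2.22, 2.79, 3.14, 3.14, 3.14].

INTERFACE

Orientations are given as [roll, pitch, yaw] about the fixed x, y, z axes, in that order (R = Rz(yaw) Ry(pitch) Rx(roll)).
In Python, from cell import env, cams gives the robot as it stands.
- The arm moves only by the tool carry_out, never from a script. Its arguments are lists of equal length, an entry for each row: "grip": the closure, from -1 (fully open) to 1 (shut); "linear": the shift along the tool's x, y, z scaled (see below), a list of three; "turn": the turn about the tool's x scaled (see below). In form: {"grip": [grip, ...], "linear": [[tx, ty, tz], ...], "turn": [turn, ...]}. A call has 1 to 5 rows; each row shifts and turns the commanded pose from where the row before left it, along the tool's axes as they then stand; what a row does not reach is not made up. The controller multiplies each number of a shift by 0.5 m and each number of a turn by 180 degrees. A row lasts 1/10 s, in which the tool goes at most 50 mm and 8.59 degrees, less where a joint would pass 70% of its speed; a pose out of reach is approached as far as the arm can. A call with a number of a shift or a turn outside -1 to 1 is refused whole. A call with a gripper value outside its range is refused whole. The fingers move at their own pace and stop on an object; the grip force is fixed at half the most. Time passes only in rows, so rows that do not move let the fingers close. It gives the time, the measured TCP pose, the force and the opening at its end, in the units of the state.
- env.state(): the state, without advancing time (a new reading comes with each control period).
- cams.read_camera(name): name is "side" or "top"; returns the picture (400x640x3 uint8, blue, green, red); there is no depth.
- cams.camera_info(name): a dict with "fx", "fy", "cx", "cy" (pixels), "view" (4x4, takes a point from world to camera coordinates). Camera axes: x right, y down, z forward; pixel columns grow to the right and rows downward; lengths in mm; the calibration is good to about 2 mm. A picture is of the moment at which its call begins. camera_info takes no time and is no camera call.
- env.job_done(): hands the job in, once; it reports no verdict.
The state is a dict: "t": time; "joints": joint angles; "qvel": joint speeds; "tau": joint torques, N m; "eef_pos": TCP position; "tcp_rot": TCP orientation; "ft_force": force on the tool from outside, world axes, zero at the start; "moment": the same for the moment, N m; "opening": opening from 0.0 (shut) to 1.0 (fully open).
Only numpy, scipy, OpenCV 4.12 (cv2) and the standard library are available. Lean on these libraries where they do the work, as an engineer would, in place of code of your own. Each camera call takes 0.05 s, during which the arm holds its last target. There are 200 camera calls.

TASK

Fit the loose roller track into the empty lane of the shelf tray: lay it down gently, flat and straight along the lane like the ones already fitted, with the hole in its end tab over the bare barbed stud and its far end between the two lugs. Then press the loose snap cap that stands on the bench onto that stud until it clicks, keep pressing past the click until it sits fully home on the tab, and finish while still holding the cap pressed down firmly: do not let go of it. Leave the blue bin, the wrench and the caster where they are.

Things in the scene. Friction and masses are not known exactly. Their poses are not given: they have to be found in the camera images.
- tray: Light-grey sheet-steel shelf tray fixed on the bench, 330 mm (its x, away from the robot) by 280 mm (y), z up. Origin at bench level, mid-lane. Floor 4 mm thick. Dividers 20 mm high over the bench make three lanes along x, centred at y = -90, 0, +90 mm; side walls 22, end walls 28 mm high. Two lanes hold a fitted track with its black cap, one is empty.
- lugs (a point): Far end of the empty lane, on the tray floor, half-way between the two flared steel lugs (13 mm high, their feet 19 mm either side of the lane's centre line) that take the far end of the track between them. 228 mm from the stud along the lane. Axes as the stud's.
- stud: Bare snap stud of the empty lane: four springy black plastic prongs with barbs on a 17 mm foot. Origin: under its foot on the tray floor (4 mm over the bench); z up, x along the lane to its far end. 20.5 mm tall, pointed top, 15 mm across the barbs at 11 mm up. A fitted track has its hole round the foot, tab flat on the tray floor, channel towards +x.
- stud_top (a point): Top of the bare stud, on its axis, 20.5 mm above the tray floor. A cap only set on it rests on the barbs about 11 mm too high. Pressing it on takes about 12 to 20 N; then the force drops (the click) and the cap goes down some 7 mm more until its underside sits on the track's tab, 4 mm above the tray floor, which is rigid.
- track_mid (a point): Middle of the loose roller track, 14 mm above its underside: aluminium channel along x, 220 mm long, 34 mm wide, flat sides 24 mm high, orange rollers up to 28 mm. At its -x end a flat tab (4 mm thick, 34 mm wide, level with the underside) sticks out 47 mm and has a round 20 mm hole. z up. 0.2 to 0.37 kg, balanced near here. Lies on the bench.
- track_hole (a point): Centre of the round hole in the loose track's tab, at its underside; 135 mm from the track's middle towards -x. Axes as the track's.
- cap_mid (a point): Middle of the loose snap cap, 12 mm above its underside: round black plastic cap, 24 mm high, body 28 mm in diameter, with a flange 34 mm across and 3 mm high round its foot; closed top, mouth below; stands by itself, mouth down, on the bench. z up along its axis; its turn about z does not matter. 20 g.
- blue_bin: Bystander: blue stacking bin with spare caps that stay in it, 130 x 100 x 73 mm, origin under its centre. To be left alone.
- wrench: Bystander: steel wrench 160 mm long lying on the bench near the robot. To be left alone.
- caster: Bystander: caster lying on its 80 x 64 mm top plate, wheel up, 102 mm tall, origin under the plate's centre. To be left alone.
There are look-alikes about, which are no part of the job. Leave any orange or red look-alike of the part that bears cap_mid alone.

How it is judged:
By the outcome, as a careful person would: the job done as asked, in the order asked, and still so for the second after the job is handed in, while the arm keeps its last pose, push and grip.
It also fails if it takes over 72 s, if anything falls off the work surface, if the arm or the gripper's body presses on something with over 40 N, if the wrist force passes 120 N, or if a joint passes its speed limit or range.

## Working session

There is one attempt and no reset: what is moved stays moved. The work goes in short steps, Python scripts to look and compute and a tool call to move; the robot and the scene stay as the last step left them, time stands still between calls to the robot, and variables do not carry over. Pictures are saved under pics/ and viewed, about 8 in all and at most 12, crops included, and the job is handed in when it is done.

Besides the shell and the picture viewer there is one more tool, called after "Request:" by a JSON object that holds its "method" and its "body". carry_out: Moves the arm, as the interface text tells. Shifts and turns lie within -1 to 1; 1 stands for 0.5 m of shift or 180 degrees of turn. Its arguments: {"type":"object","properties":{"grip":{"type":"array"},"linear":{"type":"array"},"turn":{"type":"array"}},"required":["grip","linear","turn"]}

```bash
ls; mkdir -p pics; python3 - <<'E'
from cell import env,cams
import cv2,numpy as np
np.set_printoptions(precision=3,suppress=True)
for n in("top","side"):
    cv2.imwrite(f"pics/{n}0.png",cams.read_camera(n)); i=cams.camera_info(n); print(n,{k:i[k] for k in("fx","fy","cx","cy")});print(np.array(i["view"]))
print(env.state())
E
```

```text
pics
top {'fx': 505.0409383537209, 'fy': 505.0409383537209, 'cx': 314.07528488684574, 'cy': 200.67086763083648}
[[  -0.006   -1.      -0.016   20.53 ]
 [  -0.996    0.007   -0.091  561.616]
 [   0.091    0.015   -0.996 1344.246]
 [   0.       0.       0.       1.   ]]
side {'fx': 417.70519562066255, 'fy': 417.70519562066255, 'cx': 319.17951635100064, 'cy': 204.1161092752509}
[[   0.988   -0.152   -0.018 -535.292]
 [  -0.108   -0.602   -0.791   98.166]
 [   0.11     0.784   -0.611 1083.136]
 [   0.       0.       0.       1.   ]]
{'t': 0.1, 'joints': array([ 1.133,  0.491,  1.559,  0.   ,  1.092, -0.106]), 'qvel': array([-0.001, -0.001, -0.002,  0.001,  0.001,  0.001]), 'tau': array([  0.002, -61.362, -25.86 ,   0.069,   0.047,  -0.   ]), 'eef_pos': array([203.477, 590.742, 228.135]), 'tcp_rot': array([-1.707,  1.57 , -2.039]), 'ft_force': array([-0.335, -0.358,  0.942]), 'moment': array([0.006, 0.009, 0.025]), 'opening': 0.9998163798131989}
```

View pics/top0.png

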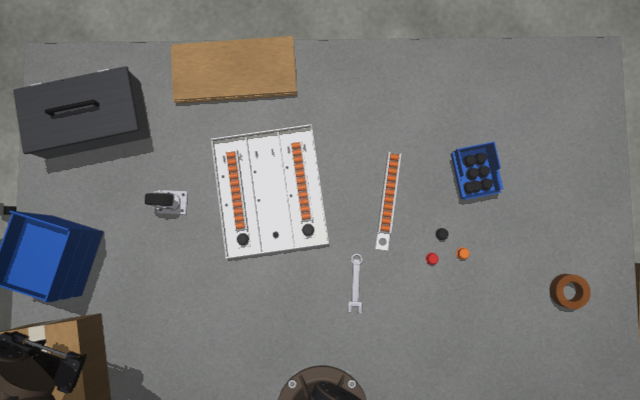

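View pics/side0.png

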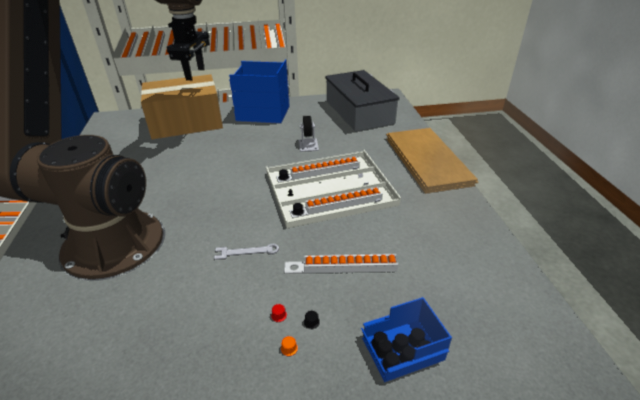

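Top picture: empty middle lane with the bare stud at (276,235) and the lugs near (257,153)/(274,152). The loose track has its hole at (382,241) and its far end at (395,153). Possible mistakes for the cap: red (432,259), orange (463,254), fitted black caps (243,239) and (308,230), and the spares in the bin. The wanted one is the loose black cap at (442,234). One close crop to check.

```bash
cat > h.py <<'E'
from cell import env,cams
import cv2,numpy as np
np.set_printoptions(precision=1,suppress=True)
def ray(n,u,v,z):
    i=cams.camera_info(n);V=np.array(i["view"]);R,t=V[:3,:3],V[:3,3]
    c=-R.T@t;d=R.T@np.array([(u-i["cx"])/i["fx"],(v-i["cy"])/i["fy"],1])
    return c+d*(z-c[2])/d[2]
def proj(n,p):
    i=cams.camera_info(n);V=np.array(i["view"]);q=V[:3,:3]@np.array(p)+V[:3,3]
    return np.array([i["fx"]*q[0]/q[2]+i["cx"],i["fy"]*q[1]/q[2]+i["cy"]])
def crop(n,x0,y0,w,h,s,f,im=None):
    im=cams.read_camera(n) if im is None else im
    o=cv2.resize(im[y0:y0+h,x0:x0+w],None,fx=s,fy=s,interpolation=cv2.INTER_CUBIC)
    for k in range(0,w,10): cv2.line(o,(k*s,0),(k*s,4 if k%50 else 10),(0,0,255),1)
    for k in range(0,h,10): cv2.line(o,(0,k*s),(4 if k%50 else 10,k*s),(0,0,255),1)
    cv2.imwrite(f,o)
E
python3 - <<'E'
from h import *
crop("top",200,130,265,145,3,"pics/c1.png",cv2.imread("pics/top0.png"))
crop("side",260,140,160,195,3,"pics/c2.png",cv2.imread("pics/side0.png"))
E
```

```text
(no output)
```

View pics/c1.png

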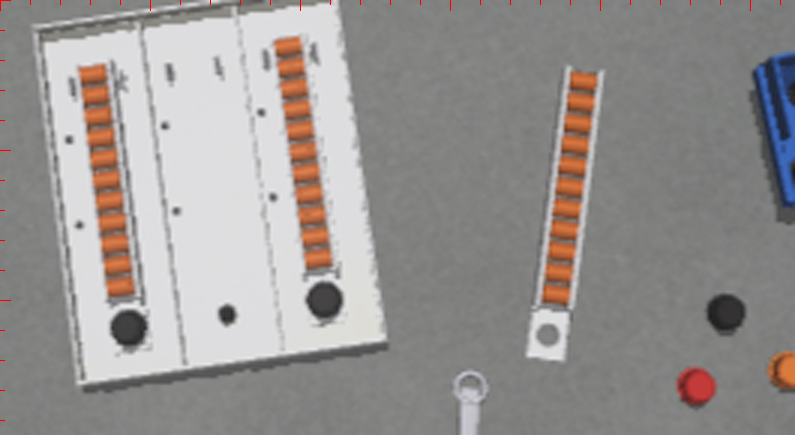

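View pics/c2.png

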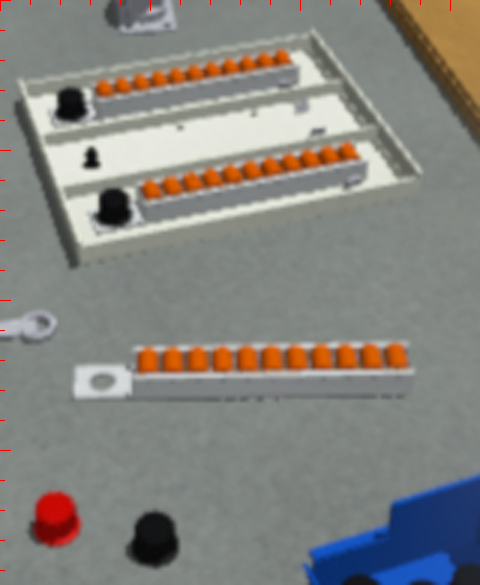

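The crops show that the loose black cap (top (442,234)) differs from red and orange, and that the track's tab points toward the robot. Next I work out the positions.

```bash
cat > m.py <<'E'
from h import *
from scipy.optimize import least_squares
T=lambda u,v:(200+(u+.5)/3-.5,130+(v+.5)/3-.5)
S=lambda u,v:(260+(u+.5)/3-.5,140+(v+.5)/3-.5)
def two(a,b):
    return least_squares(lambda p:np.r_[proj("top",p)-a,proj("side",p)-b],[450,0,0]).x
if __name__=="__main__":
    r=lambda n,q,z:ray(n,*q,z)
    print("hole",r("top",T(547,335),2),r("side",S(103,381),2),two(T(547,335),S(103,381)))
    h=r("top",T(547,335),2); e=(r("top",T(568,68),24)+r("top",T(603,70),24))/2
    print("end",e,"d",np.hypot(*(e-h)[:2]),"exp 245",np.arctan2(*(e-h)[1::-1]))
    print("sideend top corner",r("side",S(411,345),24))
    l=r("top",T(194,70),10);s=r("top",T(227,315),16)
    print("stud",s,r("side",S(91,158),14),"lugs",l,"d",np.hypot(*(l-s)[:2]),np.arctan2(*(l-s)[1::-1]))
    print("lug side",r("side",S(301,106),10),r("side",S(318,132),10))
    a=r("top",T(128,328),32);b=r("top",T(324,300),32);print("caps",a,b,(a+b)/2,np.hypot(*(a-b)[:2]),np.arctan2(*(a-b)[1::-1])-np.pi/2)
    print(r("side",S(71,94),32),r("side",S(115,195),32))
    print("cap",r("top",T(726,312),22),r("side",S(155,522),24),two(T(726,312),S(155,522)))
    # tray outline from corners
    print("trayc",[r("top",T(*q),z)[:2] for q,z in(((79,383),25),((386,343),25),((35,27),25),((338,2),25))])
E
python3 m.py
```

```text
hole [ 450.9 -167.9    2. ] [ 454.7 -169.4    2. ] [ 453.1 -168.1    0.7]
end [ 692.1 -204.6   24. ] d 243.90936610491343 exp 245 -0.1513366576132981
sideend top corner [ 698.9 -193.2   24. ]
stud [470.6 122.9  16. ] [473.9 117.1  14. ] lugs [696.9 154.3  10. ] d 228.49507633933618 0.13769756035764388
lug side [696.5 174.9  10. ] [702.5 126.3  10. ]
caps [459.1 210.2  32. ] [483.1  34.4  32. ] [471.1 122.3  32. ] 177.41012318556002 0.13537277773049583
[463.3 206.3  32. ] [488.6  31.2  32. ]
cap [ 470.3 -326.3   22. ] [ 475.  -329.2   24. ] [ 473.4 -326.7   20.9]
trayc [array([410.2, 255.1]), array([444.4, -20.8]), array([735.4, 298.9]), array([756.1,  20.5])]
```

```bash
cat >> h.py <<'E'
from scipy.spatial.transform import Rotation as Ro
def plan(p,yaw):
    """shift (tool axes, scaled) and turn so that TCP is at p, jaws' tool z along lane yaw (mod pi)"""
    s=env.state();R=Ro.from_euler("xyz",s["tcp_rot"]).as_matrix()
    a=np.arctan2(R[1,2],R[0,2]); d=(yaw-a+np.pi/2)%np.pi-np.pi/2
    print("t",s["t"],"pos",s["eef_pos"],"F",s["ft_force"],"M",s["moment"],"op",round(s["opening"],3),"j6",s["joints"][5],"tilt",np.degrees(np.arccos(-R[2,0])))
    print("linear total",np.round(R.T@(np.array(p)-s["eef_pos"])/500,4),"turn total",round(-d/np.pi,4),"deg",np.degrees(-d), "zyaw",a)
E
python3 -c "
from h import *
plan([586.5,-189.5,228],-.155)
print(Ro.from_euler('xyz',env.state()['tcp_rot']).as_matrix())"
```

```text
t 0.1 pos [203.5 590.7 228.1] F [-0.3 -0.4  0.9] M [0. 0. 0.] op 1.0 j6 -0.10564453008640709 tilt 0.05607585598681058
linear total [ 0.  -1.2  1.2] turn total -0.0563 deg -10.128153434195019 zyaw -0.3317696245738739
[[-0.   0.3  0.9]
 [-0.   0.9 -0.3]
 [-1.  -0.  -0. ]]
```

Request:
{"method": "carry_out", "body": {"grip": [-1, -1, -1, -1, -1], "linear": [[0, -0.068, 0.0685], [0, -0.068, 0.0685], [0, -0.068, 0.0685], [0, -0.068, 0.0685], [0, -0.068, 0.0685]], "turn": [0, 0, 0, 0, 0]}}

```text
t: 0.6
eef_pos: [310.4, 372.6, 228.5]
tcp_rot: [-1.854, 1.571, -2.185]
ft_force: [0.0, 0.2, -0.2]
opening: 1.003
```

Request:
{"method": "carry_out", "body": {"grip": [-1, -1, -1, -1, -1], "linear": [[0, -0.068, 0.0685], [0, -0.068, 0.0685], [0, -0.068, 0.0685], [0, -0.068, 0.0685], [0, -0.068, 0.0685]], "turn": [0, 0, 0, 0, 0]}}

```text
t: 1.1
eef_pos: [417.1, 156.0, 228.7]
tcp_rot: [1.376, 1.571, 1.044]
ft_force: [0.9, 0.2, 0.1]
opening: 0.998
```

Request:
{"method": "carry_out", "body": {"grip": [-1, -1, -1, -1, -1], "linear": [[0, -0.068, 0.0685], [0, -0.068, 0.0685], [0, -0.068, 0.0685], [0, -0.068, 0.0685], [0, -0.068, 0.0685]], "turn": [0, 0, 0, 0, 0]}}

```text
t: 1.6
eef_pos: [523.6, -60.7, 228.5]
tcp_rot: [2.728, 1.57, 2.396]
ft_force: [1.3, 0.8, 0.2]
opening: 0.997
```

Request:
{"method": "carry_out", "body": {"grip": [-1, -1, -1, -1, -1], "linear": [[0, -0.068, 0.0685], [0, -0.068, 0.0685], [0, -0.068, 0.0685], [0, 0, 0], [0, 0, 0]], "turn": [0, 0, 0, -0.028, -0.028]}}

```text
t: 2.1
eef_pos: [587.1, -189.9, 227.6]
tcp_rot: [2.798, 1.569, 2.643]
ft_force: [-0.3, 0.7, -0.2]
opening: 1.004
```

```bash
sed -i 's/precision=1/precision=4/' h.py; python3 -c "
from h import *
plan([586.5,-189.5,60],-.155)"
```

```text
t 2.1 pos [ 587.0748 -189.9421  227.5896] F [-0.2874  0.6916 -0.2429] M [0.0151 0.0278 0.0294] op 1.004 j6 -1.8363463740533403 tilt 0.08194333038826218
linear total [ 0.3352  0.0005 -0.0008] turn total 0.0002 deg 0.030288242297878964 zyaw -0.15447137044726023
```

Request:
{"method": "carry_out", "body": {"grip": [-1, -1, -1, -1, -1], "linear": [[0.09, 0, 0], [0.09, 0, 0], [0.09, 0, 0], [0.08, 0, 0], [0.04, 0, 0]], "turn": [0, 0, 0, 0, 0]}}

```text
t: 2.6
eef_pos: [585.6, -187.9, 29.9]
tcp_rot: [2.862, 1.566, 2.706]
ft_force: [0.2, -0.1, -0.2]
opening: 1.001
```

Request:
{"method": "carry_out", "body": {"grip": [-1, -1, 0, 0.2, 0.4], "linear": [[0.016, 0, 0], [0.014, 0, 0], [0, 0, 0], [0, 0, 0], [0, 0, 0]], "turn": [0, 0, 0, 0, 0]}}

```text
t: 3.1
eef_pos: [587.6, -188.7, 19.7]
tcp_rot: [-0.202, 1.569, -0.357]
ft_force: [-0.5, 0.1, -0.1]
opening: 0.806
```

Request:
{"method": "carry_out", "body": {"grip": [1, 1, 1, 1, 1], "linear": [[0, 0, 0], [0, 0, 0], [0, 0, 0], [0, 0, 0], [0, 0, 0]], "turn": [0, 0, 0, 0, 0]}}

```text
t: 3.6
eef_pos: [587.1, -188.5, 18.6]
tcp_rot: [1.691, 1.571, 1.535]
ft_force: [0.8, 3.2, 0.1]
opening: 0.385
```

Request:
{"method": "carry_out", "body": {"grip": [1, 1, 1], "linear": [[0, 0, 0], [0, 0, 0], [0, 0, 0]], "turn": [0, 0, 0]}}

```text
t: 3.9
eef_pos: [587.1, -188.4, 18.6]
tcp_rot: [1.772, 1.571, 1.616]
ft_force: [-0.4, 0.2, -0.4]
opening: 0.354
```

Request:
{"method": "carry_out", "body": {"grip": [1, 1, 1, 1, 1], "linear": [[-0.02, 0, 0], [-0.04, 0, 0], [-0.04, 0, 0], [-0.04, 0, 0], [-0.04, 0, 0]], "turn": [0, 0, 0, 0, 0]}}

```text
t: 4.4
eef_pos: [586.9, -188.5, 109.8]
tcp_rot: [2.768, 1.571, 2.612]
ft_force: [-0.1, -0.5, -1.5]
opening: 0.353
```

```bash
python3 -c "
from h import *
plan([604,139,110],.137)
a=cams.read_camera('top');b=cams.read_camera('side')
cv2.imwrite('pics/t1.png',a);cv2.imwrite('pics/s1.png',b)
A=cv2.resize(a[130:270,330:430],None,fx=4,fy=4,interpolation=2)
B=cv2.resize(b[200:300,260:420],None,fx=2.5,fy=4,interpolation=2)
B=cv2.resize(b[180:320,260:360],None,fx=4,fy=4,interpolation=2)
cv2.imwrite('pics/c3.png',np.hstack([A,B]))"
```

```text
t 4.4 pos [ 586.8828 -188.4777  109.8484] F [-0.0917 -0.5372 -1.4879] M [-0.0183 -0.0383  0.0197] op 0.353 j6 -1.8327806617713687 tilt 0.011033866108366997
linear total [-0.0002  0.6523 -0.0679] turn total -0.0932 deg -16.782244709234945 zyaw -0.15590542605154817
```

View pics/c3.png

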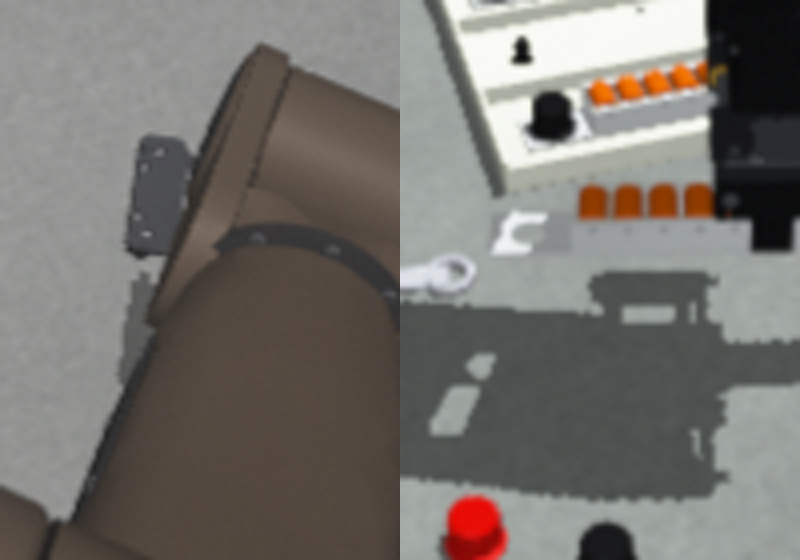

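Lifted: the opening is 0.353 (33.5 mm), which is the track's width. The arm blocks the top view, so I'll use the side camera over the stud. In the side crop the tab spans about (491–570, 215–255). Moving over the lane.

Request:
{"method": "carry_out", "body": {"grip": [1, 1, 1, 1, 1], "linear": [[0, 0.045, -0.004], [0, 0.065, -0.006], [0, 0.065, -0.006], [0, 0.065, -0.006], [0, 0.065, -0.006]], "turn": [0, 0, 0, 0, 0]}}

```text
t: 5.0
eef_pos: [596.5, -34.4, 107.7]
tcp_rot: [3.113, 1.57, 2.957]
ft_force: [1.1, -0.4, -3.1]
opening: 0.356
```

Request:
{"method": "carry_out", "body": {"grip": [1, 1, 1, 1, 1], "linear": [[0, 0.065, -0.006], [0, 0.065, -0.006], [0, 0.065, -0.006], [0, 0.065, -0.006], [0, 0.06, -0.006]], "turn": [0, 0, 0, 0, 0]}}

```text
t: 5.5
eef_pos: [606.5, 126.2, 107.7]
tcp_rot: [-2.94, 1.57, -3.095]
ft_force: [1.0, 0.1, -2.3]
opening: 0.355
```

Request:
{"method": "carry_out", "body": {"grip": [1, 1, 1, 1, 1], "linear": [[0, 0.028, -0.003], [0, 0, 0], [0, 0, 0], [0, 0, 0], [0, 0, 0]], "turn": [0, -0.031, -0.031, -0.031, 0]}}

```text
t: 6.0
eef_pos: [607.4, 138.3, 108.0]
tcp_rot: [-3.097, 1.57, -2.959]
ft_force: [0.2, 0.9, -3.1]
opening: 0.355
```

Request:
{"method": "carry_out", "body": {"grip": [1, 1, 1, 1], "linear": [[0.04, 0, 0], [0.04, 0, 0], [0.03, 0, 0], [0, 0, 0]], "turn": [0, 0, 0, 0]}}

```text
t: 6.4
eef_pos: [606.6, 138.4, 51.5]
tcp_rot: [3.113, 1.567, -3.036]
ft_force: [-0.9, 0.3, -2.4]
opening: 0.357
```

```bash
python3 -c "
from h import *
plan([607.1,138.9,49],.137)
b=cams.read_camera('side')
cv2.imwrite('pics/s2.png',b)
crop('side',260,140,150,90,5,'pics/c4.png',b)"
```

```text
t 6.4 pos [606.6481 138.364   51.4672] F [-0.9054  0.3497 -2.431 ] M [ 0.0384 -0.0382 -0.0156] op 0.357 j6 -1.58711567974432 tilt 0.21040405011138444
linear total [0.0049 0.0009 0.0011] turn total -0.0008 deg -0.14999141170107994 zyaw 0.13438215601610173
```

View pics/c4.png

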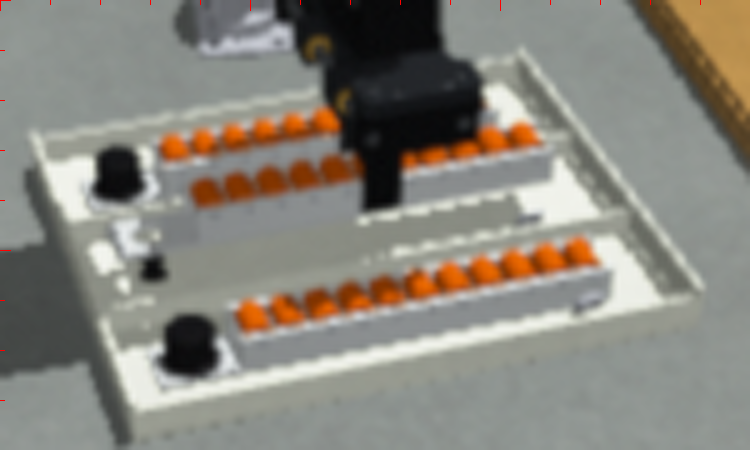

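Side crop: held track hovering with its channel's near end at about (195,180–245). Its tab spans about (110–197, 215–250), with the bare stud below it at about (153,268). I'll overlay the model at my estimate to compare.

```bash
cat > ov.py <<'E'
from h import *
def ov(img,x0,y0,w,h,s,f,off=135.6,stud=(472.8,120.4),ly=.137,dz=18.6,track=True,gam=.5):
    st=env.state();P=st["eef_pos"];R=Ro.from_euler("xyz",st["tcp_rot"]).as_matrix();a=np.arctan2(R[1,2],R[0,2])
    o=cv2.resize(img[y0:y0+h,x0:x0+w],None,fx=s,fy=s,interpolation=2)
    o=(255*(o/255.)**gam).astype(np.uint8)
    def pt(p): u=proj("side",p);return tuple(int(round(q)) for q in ((u-[x0,y0]+.5)*s-.5))
    def poly(ps,c): cv2.polylines(o,[np.array([pt(p) for p in ps])],True,c,1)
    def W(x,y,z,org,yaw): return [org[0]+x*np.cos(yaw)-y*np.sin(yaw),org[1]+x*np.sin(yaw)+y*np.cos(yaw),org[2]+z]
    th=np.linspace(0,2*np.pi,24)
    if track:
        h=W(-off,0,-dz,P,a)
        poly([W(10*np.cos(t),10*np.sin(t),4,h,a) for t in th],(0,0,255))
        poly([W(x,y,4,h,a) for x,y in((-22,-17),(25,-17),(25,17),(-22,17))],(0,0,255))
        poly([W(25,-17,z,h,a) for z in(0,24)],(0,0,255))
        poly([W(245,-17,z,h,a) for z in(0,24)],(0,0,255))
        print("hole",h,"yaw",a)
    S=[*stud,4]
    poly([W(8.5*np.cos(t),8.5*np.sin(t),1,S,ly) for t in th],(0,255,0))
    poly([W(0,0,0,S,ly),W(0,0,20.5,S,ly)],(0,255,0))
    for y in(-90,90): poly([W(14*np.cos(t),y+14*np.sin(t),28,S,ly) for t in th],(0,255,0))
    poly([W(228,-19,0,S,ly),W(228,-19,13,S,ly)],(0,255,0)); poly([W(228,19,0,S,ly),W(228,19,13,S,ly)],(0,255,0))
    cv2.imwrite(f,o)
E
python3 -c "
from ov import *
ov(cv2.imread('pics/s2.png'),262,142,122,92,6,'pics/c5.png')"
```

```text
hole [np.float64(472.92787613574035), np.float64(120.28378760810011), np.float64(34.16318547920996)] yaw 0.1347972680037709
```

View pics/c5.png

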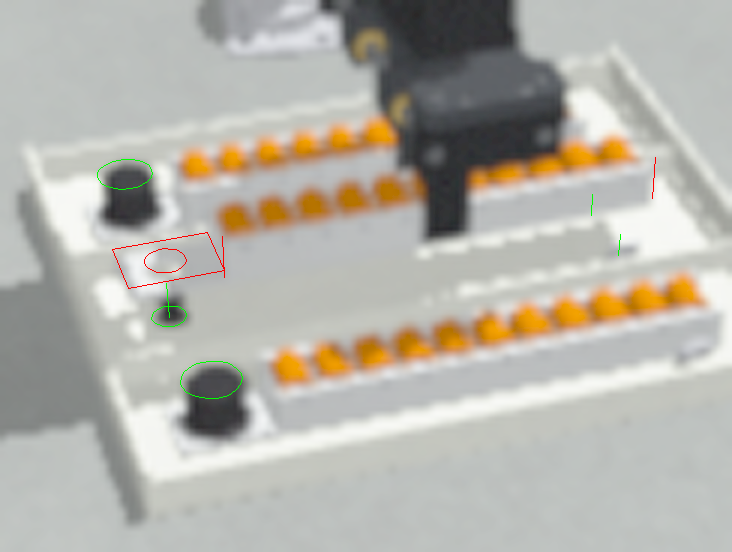

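```bash
python3 -c "
from h import *
im=cv2.imread('pics/s2.png');g=im.astype(int).sum(2)//3
c=lambda x,y:(262+(x+.5)/6-.5,142+(y+.5)/6-.5)
P=lambda n,x0,x1,y:print(n,[round(v,1) for v in (c(x0,0)[0],c(0,y)[1])],'row',round(c(0,y)[1]),'cols',int(c(x0,0)[0]),g[round(c(0,y)[1]),int(c(x0,0)[0]):int(c(x1,0)[0])+1])
for y in(183,190): P('capU',90,180,y)
for y in(395,402): P('capL',175,265,y)
for y in(300,308,314,320): P('stud',145,205,y)
for y in(172,180,188): P('heldend',625,680,y)
for y in(312,320,328): P('fitend',690,745,y)
for y in(255,262,270): P('tab',90,250,y)
S=np.array([472.8,120.4,4]);ly=.137;D=np.array([np.cos(ly),np.sin(ly),0]);N=np.array([-np.sin(ly),np.cos(ly),0])
for nm,p in dict(capU=S+90*N+[0,0,22],capL=S-90*N+[0,0,22],stud=S+[0,0,6],fitend_lo=S-90*N+245*D-17*N,fitend_hi=S-90*N+245*D-17*N+[0,0,24]).items(): print(nm,proj('side',p))
H=np.array([472.93,120.28,34.2-1]);ly=.135;D=np.array([np.cos(ly),np.sin(ly),0]);N=np.array([-np.sin(ly),np.cos(ly),0])
for nm,p in dict(lo=H+245*D-17*N,hi=H+245*D-17*N+[0,0,24],nlo=H+25*D-17*N,nhi=H+25*D-17*N+[0,0,24],tabl=H-22*D-17*N+[0,0,4],tabl2=H-22*D+17*N+[0,0,4],hole=H+[0,0,4]).items(): print(nm,proj('side',p))
"
```

```text
capU [276.6, 172.1] row 172 cols 276 [238 236 210  86  25  20  22  21  22  23  28  87 184 227 195 146]
capU [276.6, 173.2] row 173 cols 276 [239 237 212  86  23  18  21  22  22  22  23  72 157 203 176 144]
capL [290.8, 207.4] row 207 cols 290 [136 136 107  35  18  20  21  23  23  23  21  23  61 129 163 136]
capL [290.8, 208.6] row 209 cols 290 [204 216 167  54  13  13  13  16  15  14  14  19  61 143 204 200]
stud [285.8, 191.6] row 192 cols 285 [144 137 123  85  37  24  31  71 121 135 137]
stud [285.8, 192.9] row 193 cols 285 [144 137 125  87  27  13  25  65 115 136 137]
stud [285.8, 193.9] row 194 cols 285 [143 136 115  61  20  13  16  38  89 133 136]
stud [285.8, 194.9] row 195 cols 285 [174 139 117  69  35  28  35  58  97 134 138]
heldend [365.8, 170.2] row 170 cols 365 [172 186 180 173 170 158 152 150 145 135]
heldend [365.8, 171.6] row 172 cols 365 [139 135 133 136 142 177 223 216 153 145]
heldend [365.8, 172.9] row 173 cols 365 [137 137 137 137 141 180 228 228 186 146]
fitend [376.6, 193.6] row 194 cols 376 [191 196 182 173 170 165 189 229 235 236]
fitend [376.6, 194.9] row 195
[... 190 characters left out ...]
147 163 195 207 211 215 197 144 136 136 132 128 125
 125 125 125 125 126 130 137 138 136 136]
tab [276.6, 185.2] row 185 cols 276 [151 150 151 150 146 136 160 207 227 227 218 189 148 145 145 141 130 125
 125 125 125 125 125 129 137 138 137 137]
tab [276.6, 186.6] row 187 cols 276 [151 151 152 155 149 135 130 174 224 221 191 153 142 142 165 183 137 123
 124 125 124 124 123 126 135 137 137 138]
capU [282.4659 172.1629]
capL [296.8522 206.5226]
stud [289.5923 192.8218]
fitend_lo [381.5056 199.8079]
fitend_hi [382.1222 193.0517]
lo [370.2906 174.8581]
hi [370.7487 168.0805]
nlo [298.9685 188.0616]
nhi [298.5634 181.178 ]
tabl [282.9    189.8786]
tabl2 [280.3525 183.3798]
hole [289.0605 185.2337]
```

```bash
python3 -c "
from h import *
im=cv2.imread('pics/top0.png');g=im.astype(int).sum(2)//3
q=proj('top',[587.1,-188.4,24]);print('TCP proj',q,proj('top',[587.1,-188.4,0]))
r=round(q[1])
for k in(r-1,r,r+1):print(k,'cols380',g[k,380:402])
q=proj('top',[452.9,-167.7,3]);print('hole',q)
for k in(240,241,242):print(k,'cols372',g[k,372:393])
print('stud rows 231.., cols 268..');print(g[230:241,268:284])
def dark(x0,y0,w,h,t):
    s=np.clip(t-g[y0:y0+h,x0:x0+w],0,None);yy,xx=np.mgrid[y0:y0+h,x0:x0+w];return (s*xx).sum()/s.sum(),(s*yy).sum()/s.sum()
for n,b,z in(('L',(234,230,18,18),30),('R',(299,221,18,18),30),('stud',(270,229,12,12),14)):
    c=dark(*b,90);print(n,c,ray('top',*c,z))
"
```

```text
TCP proj [389.6265 190.8812] [388.4712 191.8415]
190 cols380 [130 127 114 144 182 153 110 117 117 114 113 113 112 110 148 199 189 126
 129 130 131 131]
191 cols380 [132 128 109 158 201 156 120 132 131 129 128 126 123 120 157 194 176 130
 130 129 131 132]
192 cols380 [133 132 110 160 195 140 116 120 121 124 125 128 129 130 162 192 173 127
 127 127 127 129]
hole [381.9696 240.607 ]
240 cols372 [130 128 127 123 168 218 197 145 128 126 127 129 124 133 185 219 205 165
 130 128 126]
241 cols372 [129 129 127 134 183 220 191 134 131 130 129 128 126 125 167 213 195 145
 128 130 128]
242 cols372 [128 129 128 137 185 220 191 133 130 130 130 130 127 123 173 218 185 122
 127 129 127]
stud rows 231.., cols 268..
[[222 222 222 221 221 221 222 222 221 221 222 222 222 222 221 221]
 [221 221 221 222 221 221 197 152 167 202 222 222 222 221 222 221]
 [222 222 222 222 209 159 100  77  83 123 187 222 222 221 222 222]
 [222 221 221 221 186  90  57  57  56  68 162 222 222 221 222 221]
 [221 221 221 222 182  77  58  56  56  56 131 202 222 221 222 221]
 [221 221 221 221 189 100  54  55  54  54 123 196 221 221 222 221]
 [221 221 221 221 201 131  53  54  54  68 158 219 221 221 221 222]
 [221 222 221 222 219 186 114  84  95 121 180 221 222 221 221 221]
 [221 221 222 221 222 218 184 134 172 211 217 221 221 221 222 221]
 [221 221 221 221 221 221 218 212 217 221 221 221 221 221 221 221]
 [221 221 221 221 221 221 222 221 221 221 221 222 221 221 221 221]]
L (np.float64(242.7882867721306), np.float64(239.19017165937396)) [458.6349 209.3038  30.    ]
R (np.float64(307.8094674556213), np.float64(230.02721893491125)) [482.1598  34.1093  30.    ]
stud (np.float64(275.3708260105448), np.float64(234.45869947275924)) [471.2035 122.9747  14.    ]
```

```bash
python3 -c "
from h import *
plan([608,140.7,42],.137)"
```

```text
t 6.45 pos [607.2978 138.507   52.7632] F [ 1.0616 -0.0571 -1.7073] M [ 0.0092 -0.0793 -0.0132] op 0.356 j6 -1.5874728781175262 tilt 0.10729821146104866
linear total [0.0215 0.0042 0.002 ] turn total -0.0007 deg -0.12620724678234854 zyaw 0.1347972680037709
```

Request:
{"method": "carry_out", "body": {"grip": [1, 1, 1, 1, 1], "linear": [[0, 0.0042, 0.002], [0.01, 0, 0], [0.01, 0, 0], [0.006, 0, 0], [0, 0, 0]], "turn": [0, 0, 0, 0, 0]}}

```text
t: 6.95
eef_pos: [608.1, 141.0, 40.2]
tcp_rot: [3.031, 1.57, -3.115]
ft_force: [-0.4, 1.0, -2.3]
opening: 0.357
```

Request:
{"method": "carry_out", "body": {"grip": [1, 1, 1, 1, 1], "linear": [[0.004, 0, 0], [0.004, 0, 0], [0.004, 0, 0], [0, 0, 0], [0, 0, 0]], "turn": [0, 0, 0, 0, 0]}}

```text
t: 7.45
eef_pos: [608.4, 141.0, 34.6]
tcp_rot: [1.342, 1.571, 1.478]
ft_force: [-0.7, -0.0, -2.1]
opening: 0.358
```

```bash
python3 -c "
from h import *
plan([608,140.7,22.6],.137)"
```

```text
t 7.45 pos [608.3681 140.9943  34.6211] F [-0.691  -0.0417 -2.1147] M [ 0.0946 -0.0142 -0.034 ] op 0.358 j6 -1.5851830210758635 tilt 0.006477729872114071
linear total [ 0.024  -0.0005 -0.0008] turn total -0.0002 deg -0.04445264582018331 zyaw 0.13622415496921486
```

Request:
{"method": "carry_out", "body": {"grip": [1, 1, 1, 1], "linear": [[0.004, 0, 0], [0.004, 0, 0], [0, 0, 0], [0, 0, 0]], "turn": [0, 0, 0, 0]}}

```text
t: 7.85
eef_pos: [608.3, 141.0, 30.6]
tcp_rot: [2.409, 1.571, 2.546]
ft_force: [-0.2, -0.2, -2.0]
opening: 0.356
```

Request:
{"method": "carry_out", "body": {"grip": [1, 1, 1, 1], "linear": [[0.004, 0, 0], [0.004, 0, 0], [0, 0, 0], [0, 0, 0]], "turn": [0, 0, 0, 0]}}

```text
t: 8.25
eef_pos: [608.3, 141.0, 26.5]
tcp_rot: [2.518, 1.571, 2.654]
ft_force: [-0.4, -0.3, -3.8]
opening: 0.358
```

```bash
python3 -c "
from h import *
plan([608,140.7,22.6],.137)"
```

```text
t 8.25 pos [608.3282 140.9901  26.539 ] F [-0.3765 -0.3204 -3.781 ] M [ 0.0657 -0.0399  0.007 ] op 0.358 j6 -1.5851978771106394 tilt 0.008605312708811335
linear total [ 0.0079 -0.0005 -0.0007] turn total -0.0002 deg -0.04145880389558908 zyaw 0.13627640736808325
```

Request:
{"method": "carry_out", "body": {"grip": [1, 1, 1, 1], "linear": [[0.002, 0, 0], [0.002, 0, 0], [0, 0, 0], [0, 0, 0]], "turn": [0, 0, 0, 0]}}

```text
t: 8.65
eef_pos: [608.4, 141.0, 24.6]
tcp_rot: [1.661, 1.571, 1.797]
ft_force: [0.5, 0.1, -2.9]
opening: 0.358
```

Request:
{"method": "carry_out", "body": {"grip": [1, 1, 1, 1], "linear": [[0.002, 0, 0], [0.0016, 0, 0], [0, 0, 0], [0, 0, 0]], "turn": [0, 0, 0, 0]}}

```text
t: 9.05
eef_pos: [608.4, 141.1, 22.9]
tcp_rot: [0.858, 1.57, 0.995]
ft_force: [0.1, 1.3, -1.4]
opening: 0.352
```

```bash
python3 -c "
from h import *
plan([608,140.7,22.6],.137)"
```

```text
t 9.05 pos [608.411  141.1023  22.8901] F [ 0.116   1.2985 -1.3683] M [ 0.2537  0.0825 -0.1888] op 0.352 j6 -1.5850667567111971 tilt 0.017300802705971736
linear total [ 0.0006 -0.0007 -0.0009] turn total -0.0003 deg -0.05355890846830374 zyaw 0.13606522070345378
```

Request:
{"method": "carry_out", "body": {"grip": [1, 1, 1, 1], "linear": [[0.001, 0, 0], [0, 0, 0], [0, 0, 0], [0, 0, 0]], "turn": [0, 0, 0, 0]}}

```text
t: 9.45
eef_pos: [608.4, 141.1, 22.6]
tcp_rot: [0.521, 1.57, 0.657]
ft_force: [-2.5, 2.4, 5.6]
opening: 0.358
```

```bash
python3 -c "
from ov import *
plan([608,140.7,22.6],.137)
b=cams.read_camera('side')
cv2.imwrite('pics/s3.png',b)
crop('side',262,142,122,92,6,'pics/c6.png',b)"
```

```text
t 9.45 pos [608.4159 141.1347  22.607 ] F [-2.5288  2.4239  5.5677] M [ 0.5073  0.4091 -0.245 ] op 0.358 j6 -1.5851334355278708 tilt 0.023178076731657195
linear total [ 0.     -0.0007 -0.0009] turn total -0.0002 deg -0.04447081697726283 zyaw 0.13622383782269507
```

View pics/c6.png

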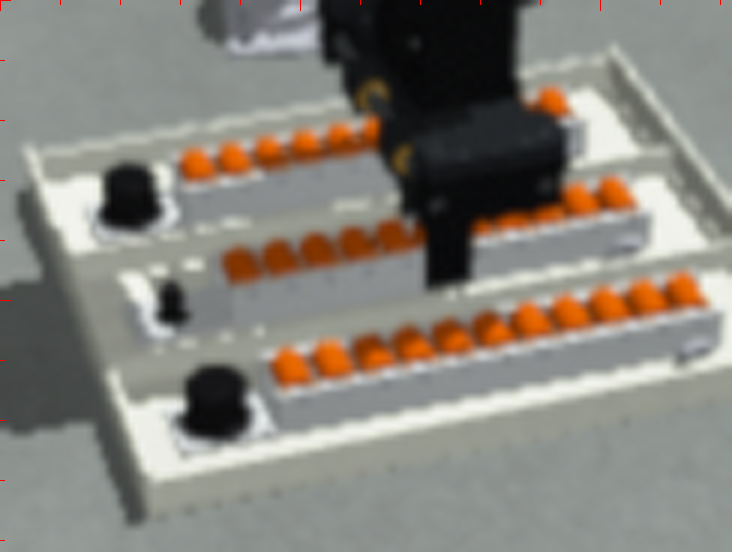

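Side crop: the stud at (172,305) stands up through the tab hole. The channel lies parallel to the neighbours and its far end (648,215) sits level with theirs at the lug. A small upward force shows it rests on the floor. Releasing gently with a partial opening.

Request:
{"method": "carry_out", "body": {"grip": [0.2, 0.1, 0.0, -0.1, -0.1], "linear": [[0, 0, 0], [0, 0, 0], [0, 0, 0], [0, 0, 0], [0, 0, 0]], "turn": [0, 0, 0, 0, 0]}}

```text
t: 10.0
eef_pos: [608.3, 140.9, 22.2]
tcp_rot: [2.891, 1.571, 3.027]
ft_force: [-0.6, 0.2, 0.1]
opening: 0.541
```

Request:
{"method": "carry_out", "body": {"grip": [-0.1, -0.1, -0.1, -0.1, -0.1], "linear": [[0, 0, 0], [-0.01, 0, 0], [-0.02, 0, 0], [-0.03, 0, 0], [-0.06, 0, 0]], "turn": [0, 0, 0, 0, 0]}}

```text
t: 10.5
eef_pos: [607.7, 140.9, 82.6]
tcp_rot: [3.102, 1.568, -3.044]
ft_force: [-0.4, 0.7, 0.2]
opening: 0.548
```

```bash
python3 -c "
from h import *
plan([472,-327,140],0)"
```

```text
t 10.5 pos [607.6624 140.9049  82.6149] F [-0.4065  0.6565  0.1631] M [0.0302 0.0446 0.002 ] op 0.548 j6 -1.5851919124588683 tilt 0.13283606288787977
linear total [-0.1139 -0.8902 -0.3963] turn total 0.0434 deg 7.810873202621462 zyaw 0.1363254548415387
```

Request:
{"method": "carry_out", "body": {"grip": [-0.1, -1, -1, -1, -1], "linear": [[-0.06, 0, 0], [-0.05, -0.0409, -0.018], [0, -0.081, -0.036], [0, -0.081, -0.036], [0, -0.081, -0.036]], "turn": [0, 0, 0, 0, 0]}}

```text
t: 11.0
eef_pos: [564.8, -9.5, 139.0]
tcp_rot: [-0.25, 1.569, -0.113]
ft_force: [0.8, -0.1, -0.5]
opening: 0.832
```

Request:
{"method": "carry_out", "body": {"grip": [-1, -1, -1, -1, -1], "linear": [[0, -0.081, -0.036], [0, -0.081, -0.036], [0, -0.081, -0.036], [0, -0.081, -0.036], [0, -0.081, -0.036]], "turn": [0, 0, 0, 0, 0]}}

```text
t: 11.5
eef_pos: [503.0, -222.8, 138.8]
tcp_rot: [-0.607, 1.569, -0.471]
ft_force: [0.6, -0.0, -0.5]
opening: 1.001
```

Request:
{"method": "carry_out", "body": {"grip": [-1, -1, -1, -1, -1], "linear": [[0, -0.081, -0.036], [0, -0.081, -0.036], [0, -0.0393, -0.0183], [0, 0, 0], [0, 0, 0]], "turn": [0, 0, 0, 0, 0]}}

```text
t: 12.0
eef_pos: [472.4, -326.8, 138.1]
tcp_rot: [-0.514, 1.57, -0.379]
ft_force: [-0.3, 0.2, -0.4]
opening: 0.999
```

```bash
python3 -c "
from h import *
plan([472.5,-326.8,19],.136)
a=cams.read_camera('side');t=cams.read_camera('top')
print(proj('top',[472.5,-326.8,22]),proj('side',[472.5,-326.8,12]))
A=cv2.resize(a[240:360,250:360],None,fx=3.6,fy=3.6,interpolation=2)
B=cv2.resize(t[125:258,205:315],None,fx=3.25,fy=3.25,interpolation=2)
cv2.imwrite('pics/c7.png',np.hstack([A,B[:A.shape[0]]]))
print(A.shape,B.shape)"
```

```text
t 12.0 pos [ 472.4112 -326.8175  138.1362] F [-0.3236  0.1998 -0.386 ] M [ 0.0824 -0.0109  0.0197] op 0.999 j6 -2.4265917512074333 tilt 0.03733973977700621
linear total [0.2383 0.0001 0.    ] turn total -0.0002 deg -0.039017778379517254 zyaw 0.13531901130046398
[441.8455 232.8643] [310.1747 316.5252]
(432, 396, 3) (432, 358, 3)
```

View pics/c7.png

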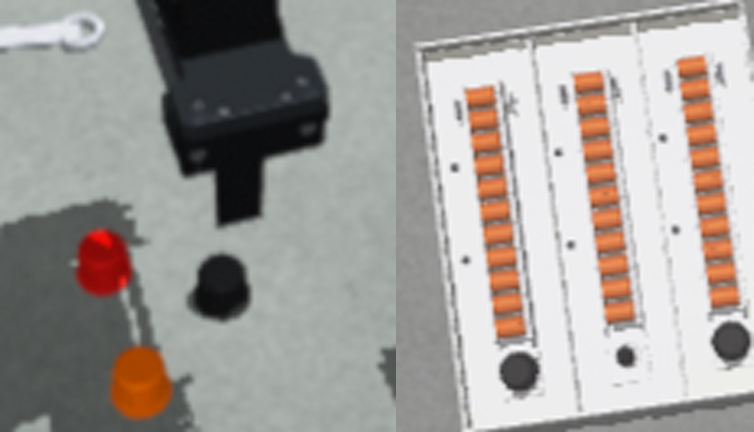

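Crop: right, the track is fitted straight and flat, with the stud (626,356) centred in its tab hole. Left, the gripper is over the loose black cap at (220,288), with red (103,262) and orange (140,382) clear of the fingers. Gripping the cap.

Request:
{"method": "carry_out", "body": {"grip": [-0.6, -0.6, -0.6, -0.6, -0.6], "linear": [[0.06, 0, 0.001], [0.08, 0, 0], [0.06, 0, 0], [0.028, 0, 0], [0.01, 0, 0]], "turn": [0, 0, 0, 0, 0]}}

```text
t: 12.6
eef_pos: [473.2, -325.8, 17.4]
tcp_rot: [2.231, 1.569, 2.368]
ft_force: [0.8, -0.5, -0.1]
opening: 0.8
```

Request:
{"method": "carry_out", "body": {"grip": [0, 0.1, 0.2, 0.25, 0.3], "linear": [[0, 0, 0], [0, 0, 0], [0, 0, 0], [0, 0, 0], [0, 0, 0]], "turn": [0, 0, 0, 0, 0]}}

```text
t: 13.1
eef_pos: [473.2, -327.0, 18.9]
tcp_rot: [-0.753, 1.57, -0.617]
ft_force: [1.0, -0.2, -0.1]
opening: 0.44
```

Request:
{"method": "carry_out", "body": {"grip": [0.35, 0.4, 0.5, 1, 1], "linear": [[0, 0, 0], [0, 0, 0], [0, 0, 0], [0, 0, 0], [0, 0, 0]], "turn": [0, 0, 0, 0, 0]}}

```text
t: 13.6
eef_pos: [473.0, -326.9, 18.4]
tcp_rot: [-0.215, 1.571, -0.079]
ft_force: [-1.0, -0.4, 1.2]
opening: 0.292
```

Request:
{"method": "carry_out", "body": {"grip": [1, 1, 1, 1, 1], "linear": [[0, 0, 0], [0, 0, 0], [0, 0, 0], [0, 0, 0], [0, 0, 0]], "turn": [0, 0, 0, 0, 0]}}

```text
t: 14.1
eef_pos: [473.0, -326.9, 18.3]
tcp_rot: [-0.027, 1.571, 0.109]
ft_force: [-0.4, -1.6, 3.2]
opening: 0.286
```

```bash
python3 -c "
from h import *
plan([474.5,122.3,100],.137)"
```

```text
t 14.1 pos [ 473.0317 -326.8751   18.3358] F [-0.3942 -1.5629  3.2137] M [-0.0294  0.0921  0.0072] op 0.286 j6 -2.4267779082649628 tilt 0.005694459591579918
linear total [-0.1633  0.8896  0.125 ] turn total -0.0002 deg -0.04020250799550405 zyaw 0.13629833386791915
```

Request:
{"method": "carry_out", "body": {"grip": [1, 1, 1, 1, 1], "linear": [[-0.04, 0, 0], [-0.06, 0, 0], [-0.063, 0.044, 0.006], [0, 0.08, 0.0112], [0, 0.08, 0.0112]], "turn": [0, 0, 0, 0, 0]}}

```text
t: 14.6
eef_pos: [473.2, -223.1, 100.5]
tcp_rot: [-0.579, 1.569, -0.444]
ft_force: [0.5, -0.1, -0.9]
opening: 0.286
```

Request:
{"method": "carry_out", "body": {"grip": [1, 1, 1, 1, 1], "linear": [[0, 0.08, 0.0112], [0, 0.08, 0.0112], [0, 0.08, 0.0112], [0, 0.08, 0.0112], [0, 0.08, 0.0112]], "turn": [0, 0, 0, 0, 0]}}

```text
t: 15.1
eef_pos: [473.5, -20.3, 99.8]
tcp_rot: [2.029, 1.571, 2.165]
ft_force: [1.3, 0.2, -0.4]
opening: 0.289
```

Request:
{"method": "carry_out", "body": {"grip": [1, 1, 1, 1, 1], "linear": [[0, 0.08, 0.0112], [0, 0.08, 0.0112], [0, 0.08, 0.0112], [0, 0.0456, 0.007], [0, 0, 0]], "turn": [0, 0, 0, 0, 0]}}

```text
t: 15.6
eef_pos: [474.2, 124.7, 99.7]
tcp_rot: [1.554, 1.571, 1.693]
ft_force: [-0.5, -0.3, -0.8]
opening: 0.291
```

Request:
{"method": "carry_out", "body": {"grip": [1, 1, 1, 1, 1], "linear": [[0.04, 0, 0], [0.04, 0, 0], [0.014, 0, 0], [0, 0, 0], [0, 0, 0]], "turn": [0, 0, 0, 0, 0]}}

```text
t: 16.1
eef_pos: [474.8, 122.0, 53.3]
tcp_rot: [0.354, 1.571, 0.49]
ft_force: [0.6, -0.5, -0.4]
opening: 0.291
```

```bash
python3 -c "
from ov import *
plan([474.3,122.6,50],.1365)
b=cams.read_camera('side');cv2.imwrite('pics/s4.png',b)
P=env.state()['eef_pos']
print('cap mid pred',proj('side',P-[0,0,6.3]),'stud6',proj('side',[474.3,122.6,10]))
crop('side',262,142,100,80,7,'pics/c8.png',b)"
```

```text
t 16.1 pos [474.7542 121.9773  53.2543] F [ 0.5776 -0.4914 -0.4389] M [ 0.0155 -0.0037 -0.0474] op 0.291 j6 -1.5901142414772087 tilt 0.013762772103129782
linear total [ 0.0065  0.0014 -0.0007] turn total -0.0002 deg -0.04265512851490419 zyaw 0.13575552756455367
cap mid pred [289.4474 181.9799] stud6 [290.0289 192.3328]
```

View pics/c8.png

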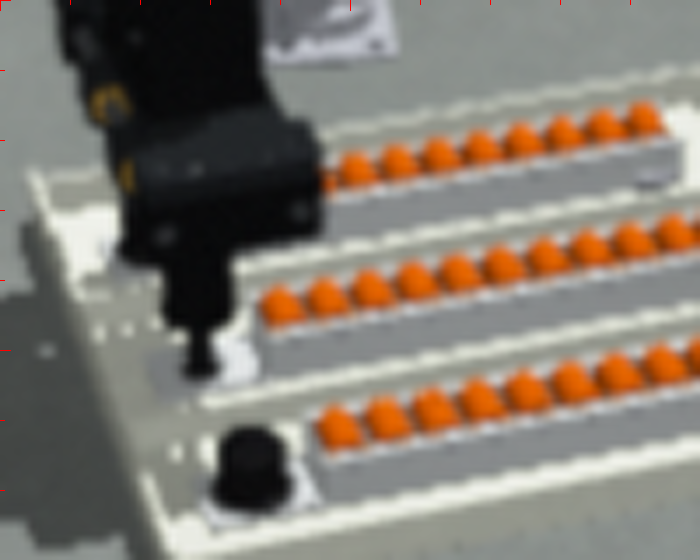

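```bash
python3 -c "
from h import *
g=cv2.imread('pics/s4.png').astype(int).sum(2)//3
print('cols 280..300')
for r in range(179,198): print(r,g[r,281:301])
"
```

```text
cols 280..300
179 [ 33  29  23  19  11   9   8  10   9  10  10   9  12  40 118 181 184 183
 196 210]
180 [ 84  83  82  70  29  11   9  10   9   9   9   8  12  47 138 207 204 190
 181 177]
181 [127 128 140 135  55  14   9  10  10  10  10   9  11  33 102 161 157 153
 150 150]
182 [150 140 155 154  68  18  10  10   9  10   9  10  10  25  86 142 149 150
 149 149]
183 [161 144 143 126  65  19   8  10  10  10   8  10  11  23  84 146 165 173
 154 142]
184 [149 147 144 121  58  16  10   9  10  10   9  10  10  22  78 142 173 177
 137 109]
185 [148 147 144 118  44  12  10  11  10  10   9   9  10  21  76 142 164 131
  94  89]
186 [147 146 146 121  41  11  10  10  10  10   9   9   9  25 100 176 184 127
  86  80]
187 [144 144 160 159  77  21  11  10  10   9   8   9  17  50 139 207 190 134
  99  80]
188 [142 139 163 178 112  48  43  29  13   9  12  31  69 128 195 224 191 139
 119 104]
189 [142 135 139 141 123 121 141  98  29  13  32  99 167 204 225 207 173 134
 130 139]
190 [136 136 135 136 138 161 184 133  40  16  47 145 221 228 219 190 166 128
 129 145]
191 [135 134 133 132 132 134 130  92  30  14  38 129 210 227 227 223 199 138
 124 128]
192 [134 130 128 126 124 122 111  76  24  15  31  99 181 219 226 226 212 166
 128 126]
193 [133 129 123 123 122 121 109  78  25  14  24  72 144 201 225 227 224 198
 133 126]
194 [134 129 122 122 122 117  96  52  18  13  17  44 117 196 225 227 225 201
 134 127]
195 [134 129 120 121 122 119 102  61  34  32  42  73 146 211 224 224 217 188
 140 144]
196 [136 131 123 120 122 121 115  97  81  83 104 139 171 203 203 200 192 167
 159 179]
197 [135 134 128 120 122 122 123 121 120 127 150 173 171 177 182 188 195 193
 195 204]
```

Crop c8: the cap in hand (centre col 289.9) is in line with the stud (290.4), after the expected −0.6 px for height. Lowering.

Request:
{"method": "carry_out", "body": {"grip": [1, 1, 1, 1, 1], "linear": [[0.01, 0.001, 0], [0.01, 0, 0], [0.006, 0, 0], [0, 0, 0], [0, 0, 0]], "turn": [0, 0, 0, 0, 0]}}

```text
t: 16.65
eef_pos: [474.4, 122.9, 39.8]
tcp_rot: [2.738, 1.571, 2.875]
ft_force: [-0.4, 1.3, 0.4]
opening: 0.286
```

Request:
{"method": "carry_out", "body": {"grip": [1, 1, 1, 1], "linear": [[0.004, 0, 0], [0.004, 0, 0], [0, 0, 0], [0, 0, 0]], "turn": [0, 0, 0, 0]}}

```text
t: 17.05
eef_pos: [474.3, 123.2, 35.8]
tcp_rot: [1.527, 1.57, 1.663]
ft_force: [-1.3, 6.2, 2.4]
opening: 0.294
```

Request:
{"method": "carry_out", "body": {"grip": [1, 1, 1], "linear": [[0.003, 0, 0], [0, 0, 0], [0, 0, 0]], "turn": [0, 0, 0]}}

```text
t: 17.35
eef_pos: [474.4, 123.4, 34.5]
tcp_rot: [1.069, 1.57, 1.206]
ft_force: [-1.7, 7.8, 5.2]
opening: 0.29
```

Request:
{"method": "carry_out", "body": {"grip": [1, 1, 1, 1], "linear": [[0, 0.0016, -0.0004], [0, 0, 0], [0, 0, 0], [0, 0, 0]], "turn": [0, 0, 0, 0]}}

```text
t: 17.75
eef_pos: [474.2, 124.0, 34.6]
tcp_rot: [0.501, 1.57, 0.637]
ft_force: [-1.6, 5.3, 5.5]
opening: 0.291
```

Request:
{"method": "carry_out", "body": {"grip": [1, 1, 1, 1], "linear": [[0, 0.0024, -0.001], [0, 0, 0], [0, 0, 0], [0, 0, 0]], "turn": [0, 0, 0, 0]}}

```text
t: 18.15
eef_pos: [473.9, 124.8, 34.6]
tcp_rot: [0.009, 1.569, 0.146]
ft_force: [0.4, 1.6, 4.7]
opening: 0.291
```

Request:
{"method": "carry_out", "body": {"grip": [1, 1, 1], "linear": [[0.003, 0, 0], [0, 0, 0], [0, 0, 0]], "turn": [0, 0, 0]}}

```text
t: 18.45
eef_pos: [473.9, 124.7, 33.0]
tcp_rot: [-0.035, 1.57, 0.102]
ft_force: [1.1, -0.3, 0.4]
opening: 0.291
```

Request:
{"method": "carry_out", "body": {"grip": [1, 1, 1], "linear": [[0.003, 0, 0], [0, 0, 0], [0, 0, 0]], "turn": [0, 0, 0]}}

```text
t: 18.75
eef_pos: [473.7, 124.7, 30.9]
tcp_rot: [0.506, 1.571, 0.642]
ft_force: [4.7, -0.8, -8.0]
opening: 0.291
```

```bash
python3 -c "
from h import *
plan([474.3,122.6,50],.1365)
b=cams.read_camera('side');cv2.imwrite('pics/s5.png',b)
crop('side',262,150,70,70,8,'pics/c9.png',b)"
```

```text
t 18.75 pos [473.668  124.6697  30.871 ] F [ 4.6672 -0.7804 -7.9783] M [-0.066  -0.8129 -0.0882] op 0.291 j6 -1.5847528221202491 tilt 0.00525046344979763
linear total [-0.0383 -0.0043  0.0007] turn total -0.0001 deg -0.01425035184347798 zyaw 0.13625128444076365
```

View pics/c9.png

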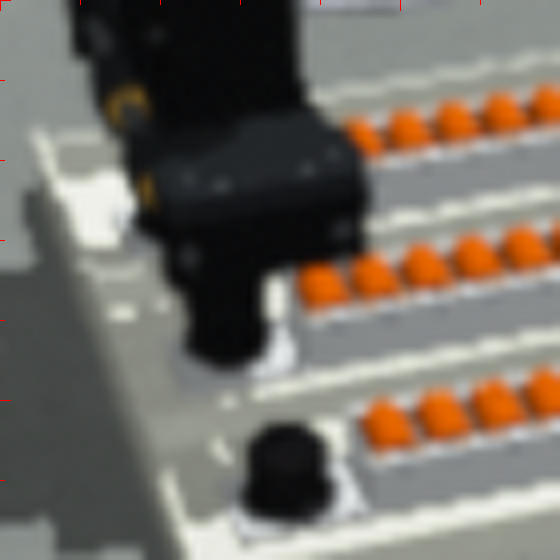

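Crop: the cap is over the stud and low on the tab at (225,340). The force went from pushing to −8 N (pulled down), so the barbs have passed. Continuing to home.

Request:
{"method": "carry_out", "body": {"grip": [1, 1, 1, 1], "linear": [[0.003, 0, 0], [0.003, 0, 0], [0, 0, 0], [0, 0, 0]], "turn": [0, 0, 0, 0]}}

```text
t: 19.2
eef_pos: [473.2, 124.7, 28.3]
tcp_rot: [2.921, 1.57, 3.057]
ft_force: [1.3, 0.0, -2.4]
opening: 0.292
```

Request:
{"method": "carry_out", "body": {"grip": [1, 1, 1], "linear": [[0.003, 0, 0], [0, 0, 0], [0, 0, 0]], "turn": [0, 0, 0]}}

```text
t: 19.5
eef_pos: [473.3, 124.7, 26.8]
tcp_rot: [2.808, 1.571, 2.945]
ft_force: [-0.0, -0.1, -0.6]
opening: 0.29
```

Request:
{"method": "carry_out", "body": {"grip": [1, 1, 1], "linear": [[0.002, 0, 0], [0, 0, 0], [0, 0, 0]], "turn": [0, 0, 0]}}

```text
t: 19.8
eef_pos: [473.4, 124.7, 26.3]
tcp_rot: [0.346, 1.571, 0.482]
ft_force: [-1.5, 0.0, 8.0]
opening: 0.29
```

Request:
{"method": "carry_out", "body": {"grip": [1, 1, 1], "linear": [[0.002, 0, 0], [0, 0, 0], [0, 0, 0]], "turn": [0, 0, 0]}}

```text
t: 20.1
eef_pos: [473.4, 124.8, 26.2]
tcp_rot: [0.057, 1.57, 0.193]
ft_force: [-4.3, -1.3, 23.7]
opening: 0.288
```

Request:
{"method": "carry_out", "body": {"grip": [1, 1, 1, 1, 1], "linear": [[0.0008, 0, 0], [0, 0, 0], [0, 0, 0], [0, 0, 0], [0, 0, 0]], "turn": [0, 0, 0, 0, 0]}}

```text
t: 20.6
eef_pos: [473.5, 124.8, 26.2]
tcp_rot: [0.025, 1.57, 0.161]
ft_force: [-6.3, -2.3, 30.7]
opening: 0.291
```

```bash
python3 -c "
from h import *
plan([474.3,122.6,26.3],.1365)
b=cams.read_camera('side');crop('side',262,142,122,92,6,'pics/c10.png',b)"
```

```text
t 20.6 pos [473.4555 124.7505  26.1598] F [-6.2979 -2.3267 30.6708] M [-0.268   1.135   0.0157] op 0.291 j6 -1.584747971841151 tilt 0.07225199284563515
linear total [-0.0003 -0.0045  0.0011] turn total -0.0 deg -0.0026778451261633314 zyaw 0.13645326278569006
```

View pics/c10.png

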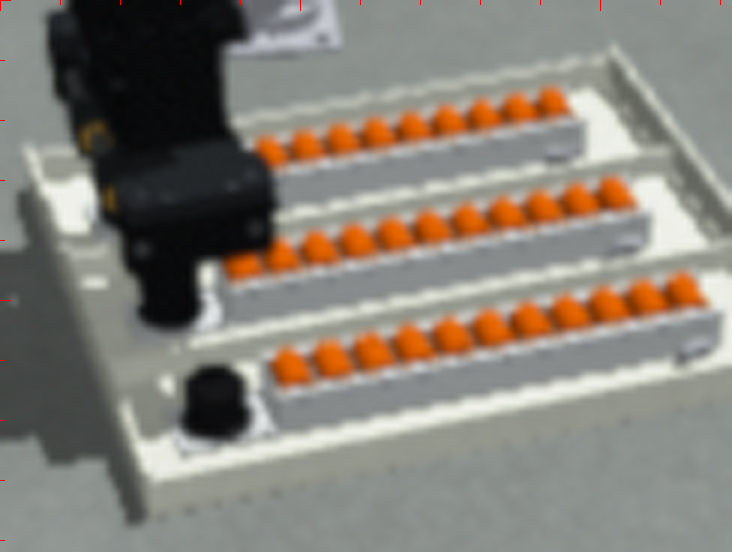

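Picture: the track lies flat in its lane with its far end at the lug (630,240). The cap (170,315) is down on the tab, as on the neighbour. The steady push is 31 N. Handing in.

```bash
python3 -c "
from cell import env
print(env.job_done())"
```

```text
the job is handed in; nothing more can be done
None
```

The loose roller track is fitted in the empty lane and the black cap is pressed home on its stud. I handed the job in at about 20.7 s, with the gripper still closed on the cap and pressing down with about 31 N. No verdict was reported.

- **Track:** The top view after release showed it straight in the lane with the stud centred in the tab hole. The last side view showed it lying flat and in line with its neighbours, with the far end at the lugs.
- **Cap:** It first met the stud off-centre, with up to 8 N of side force. I moved it about 2 mm to the left (+y) until that force was gone. The vertical force then rose only to about 5.5 N at the readings I took, fell to −8 N as the barbs passed, and became stiff at a tool height of 26.2 mm. The expected seated height was 26.3 mm.
- **Checks that disagreed:**
  - The two cameras differed by up to about 5 mm on where the stud was, so I placed the parts from direct comparison in the pictures and by feel.
  - My readings were too far apart to catch the 12–20 N peak before the click. I judged the click from the force drop and the final height.
  - A side force of about 6 N remained at the end.

I did not touch the bin, wrench, caster or the red and orange caps. The last picture covered only the tray area, so I did not look at them again at the end.

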